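# Level the bench shelf with its foot and hold the spirit level down

### The arm

A 7-joint arm with a two-finger parallel gripper is mounted at the origin on the work surface. World frame = base frame: x ahead of the robot, y to its left, z up, the work surface at z = 0. Lengths are in mm, angles in rad, forces in N, time in s.
With the tool pointing down it reaches from about 400 to 875 mm from the base axis. Payload 4.4 kg.
Tool frame: the origin (TCP) lies on the centre line of the jaws, within the pads' length; the fingertips stand 8 mm ahead of it and the grasp point (between the pads) lies 11 mm behind it; x points along the fingers, z is the direction in which the jaws open and shut, and the axes are right-handed (so a half turn about x gives the same grasp; the last joint's range is limited). The gripper opens to 85 mm and grips with 20 to 120 N. Pads are 22 mm wide; open, the fingers measure 114 mm over their backs; the gripper's body (76 mm by 85 mm) begins 54 mm behind the grasp point. The pads swing forward as they close: fully open they stand 13 mm farther back than shut.
Start: joints at [1.275, 0.628, 0.038, 1.517, -0.027, 0.996, -0.02], TCP at [148.086, -632.92, 239.313] pointing down, gripper open.
Joint ranges: [-3.06, 3.06], [-0.37, 2.12], [-1.25, 1.32], [0.18, 2.47], [-1.1, 4.24], [0.23, 1.98], [-2.94, 2.94]. Speed limits (rad/s): [2.57, 2.57, 3.14, 3.14, 3.14, 3.14, 3.14].

### API

Orientations are given as [roll, pitch, yaw] about the fixed x, y, z axes, in that order (R = Rz(yaw) Ry(pitch) Rx(roll)).
In Python, from cell import ctrl, get_image, camera_params gives the robot as it stands. The module is installed in compiled form; this text tells all that it offers.
- The arm moves only by the shell command python3 -m handwheel 'ROWS'. ROWS is text: rows parted by semicolons, each of 7 numbers parted by spaces: the opening, from -1 (shut) to 1 (fully open), then the shift along the tool's x, y, z in mm, then the turn, a rotation vector about the tool's x, y, z in rad. In form: grip x y z wx wy wz; .... A call has 1 to 10 rows; each row shifts and turns the pose as measured when the row begins, along the tool's axes as they then stand; what a row does not reach is not made up. A row lasts 1/10 s, in which the tool goes at most 50 mm and 8.59 degrees, less where a joint would pass 70% of its speed; a pose out of reach is approached as far as the arm can. A call with a gripper value outside its range is refused whole. The fingers move at their own pace and stop on an object; the grip force is fixed at half the most. Time passes only in rows, so rows that do not move let the fingers close. It gives the time, the measured TCP pose, the force and the opening at its end, in the units of the state.
- ctrl.read_state(): the state, without advancing time (a new reading comes with each control period).
- get_image(name): name is "scene" or "side" or "wrist"; returns the picture (384x512x3 uint8, blue, green, red); there is no depth.
- camera_params(name): a dict with "fx", "fy", "cx", "cy" (pixels), "eye" and "orientation" of the camera in the world. Camera axes: x right, y up, looking along -z (the intrinsics and any distortion apply to the point x, -y, -z); pixel columns grow to the right and rows downward; lengths in mm; the calibration is good to about 2 mm. A picture is of the moment at which its call begins: read the wrist's pose just before it. camera_params takes no time and is no camera call; for the wrist camera it gives the pose at the moment of the call.
- ctrl.finish_job(): hands the job in, once; it reports no verdict.
The state is a dict: "clock": time; "qpos": joint angles; "qd": joint speeds; "tau": joint torques, N m; "eef_pos": TCP position; "tool_rot": TCP orientation; "force": force on the tool from outside, world axes, zero at the start; "torque": the same for the moment, N m; "width": finger opening in mm.
Only numpy, scipy, OpenCV 4.12 (cv2) and the standard library are available. Lean on these libraries where they do the work, as an engineer would, in place of code of your own. Each camera call takes 0.05 s, during which the arm holds its last target.

### The job

Stand the spirit level lengthways on the clear front strip of the small bench shelf, let go of it, then turn the red knob of the levelling foot until the bubble sits centred between its two black lines. Then push down on the top of the level with a moderate, steady push (about a kilogram's weight) and finish like that, still pressing it onto the shelf with the bubble centred; leave everything else on the bench where it is.

Things in the scene. Friction and masses are not known exactly. Their poses are not given: they have to be found in the camera images.
- level: spirit level: aluminium bar with black ends, 200 long (its x), 26 wide (its y), 40 high (its z), 0.35 kg (varies). Origin at the centre of its underside, z up through the green window in its flat top. Starts standing on the bench, window up. Grip it across the 26. Push on its top near the middle; a push there does not shift the bubble
- bubble_mid (a point): centre of the white bubble, 16 long, in the green window (60 x 15) in the middle of the level's top. Centred when it lies at x = 0 along the level's x, between the two black lines 10 either side; it can go 22 either way. It floats to the higher end: 6.7 mm per 0.01 rad of tilt, so about 13 mm per rad of knob, and settles within 0.5 s
- bubble (a joint): the same bubble's place as an angle on the curved vial (radius 670): rad, 0 centred, growing towards the level's +x; 0.01 is 6.7 mm
- strip (a point): middle of the clear front strip of the shelf's aluminium deck (300 x 220), on its top face, about 75 above the bench. x to the shelf's back (away from the robot), y along its long side away from the foot, z up. Clear: 150 either way in y, 50 to the front edge, 80 back to three fixed picking bins 55 high. The level belongs here, long side along y, within a few cm
- shelf: that shelf's tilting deck with its bins (two blue, one yellow). Origin on the hinge line, at the end away from the foot, 12 below the top face and 145 from the middle; axes as strip. At the start the foot's end hangs low by 0.010 to 0.030 rad (3 to 9 mm over its length), different each time. It does not give way when pushed
- knob_grip (a point): grip point of the levelling foot's knob, on its nearly upright axis, 190 from the middle of the shelf at its -y end, about 107 above the bench. The knob is a black disc 44 across with a red upright bar on it to grip: 46 long (the point's x), 14 thick (its y), 36 high; bar top 14 above this point, disc 22 below it
- knob (a joint): turn of that knob in rad, growing clockwise seen from above; stops at +-2.5, starts within 0.2 of zero. Clockwise raises the shelf's foot end, 0.02 rad of tilt per rad of knob: it needs about 0.5 to 1.5 rad clockwise. Turns stiffly (0.15 N m) and stays where it is left
- carton: bystander: brown carton 70 x 100 x 60, origin under its centre
- jar: bystander: jar of 68 diameter, 85 high, origin under its centre
- yellow_bin: bystander: small yellow open-fronted bin 100 x 80 x 55, origin under its centre
- screwdriver: bystander: black-handled screwdriver lying on the bench along its x
- tape: bystander: grey ring-shaped roll 90 across, 25 high, origin under its centre
- white_box: bystander: flat white box 60 x 90 x 35, origin under its centre
Not all that is in view belongs to the job. What is meant by the level is not pink, and is the smaller of those in its own colour.

How it is judged (in metres and radians):
On the way, in this order (a step that is already met when the one before it is completed fails the run):
1. the level stands lengthways on the shelf's clear strip, let go, its bubble off centre (x of level in the frame of strip between -0.035 and 0.035 m and y of level in the frame of strip between -0.05 and 0.05 m and z of level in the frame of strip between -0.004 and 0.004 m and angle between the x axis of level and the y axis of strip, either way round below 0.17 rad and angle between level's own z axis and vertical below 0.06 rad and contact force between the arm and level below 0.2 N and not (x of bubble_mid in the frame of level between -0.0045 and 0.0045 m)), for 0.3 s.
2. the foot has been turned until the bubble is centred, with the level standing free on the shelf (x of level in the frame of strip between -0.035 and 0.035 m and y of level in the frame of strip between -0.05 and 0.05 m and z of level in the frame of strip between -0.004 and 0.004 m and angle between the x axis of level and the y axis of strip, either way round below 0.17 rad and angle between level's own z axis and vertical below 0.06 rad and x of bubble_mid in the frame of level between -0.003 and 0.003 m and angle between strip's own z axis and vertical below 0.008 rad and contact force between the arm and level below 0.2 N and contact force between the arm and shelf below 0.5 N), for 0.4 s.
At the end, for the whole second after the job is handed in: fingers press the level (over 3 N; level on shelf 7 to 35 N, its weight included), not touching the shelf; level lengthways on the clear strip (35 mm across, 50 mm along, 0.17 rad), bubble at rest within 3 mm of centre, deck within 0.008 rad of level (x of level in the frame of strip between -0.035 and 0.035 m and y of level in the frame of strip between -0.05 and 0.05 m and z of level in the frame of strip between -0.004 and 0.004 m and angle between the x axis of level and the y axis of strip, either way round below 0.17 rad and angle between level's own z axis and vertical below 0.06 rad and x of bubble_mid in the frame of level between -0.003 and 0.003 m and angle between strip's own z axis and vertical below 0.008 rad and contact force between the fingers and level above 3 N and contact force between level and shelf between 7 and 35 N and contact force between the arm and shelf below 0.5 N and linear speed of level below 0.02 m/s and velocity of joint bubble between -0.02 and 0.02 rad/s); the arm keeps its last pose, push and grip.
It fails at once if the level is pressed onto the shelf with more than 45 N (contact force between level and shelf above 45 N).
It fails at once if a bystander is pushed more than 30 mm (distance of any of carton, jar, yellow_bin, screwdriver, tape, white_box from where it was at the start of the episode above 0.03 m).
It also fails if it takes over 61 s, if anything falls off the work surface, if the arm or the gripper's body presses on something with over 40 N, if the wrist force passes 120 N, or if a joint passes its speed limit or range.

## Working session

There is one attempt and no reset: what is moved stays moved. The work goes in short steps, Python scripts to look and compute and a shell command to move; the robot and the scene stay as the last step left them, time stands still between calls to the robot, and variables do not carry over. Pictures are saved under pics/ and viewed, and the job is handed in when it is done.

```bash
mkdir -p pics; python3 - <<'E'
from cell import ctrl,get_image,camera_params
import cv2
s=ctrl.read_state();print(s)
for n in ("scene","side","wrist"):
    p=camera_params(n);print(n,p)
    cv2.imwrite(f"pics/{n}0.png",get_image(n))
E
```

```text
{'clock': 0.0, 'qpos': array([ 1.27519207,  0.62934892,  0.0384061 ,  1.51837453, -0.02697934,
        0.99628822, -0.01998311]), 'qd': array([-0.00123759,  0.00080036, -0.00158997, -0.00124435, -0.00056976,
       -0.00186902,  0.0005141 ]), 'tau': array([-4.78182392e-04, -5.63418317e+01,  1.22608759e+00, -1.93454254e+01,
        1.10835434e-02,  1.04989790e-02, -1.77860721e-05]), 'eef_pos': array([ 147.96511803, -632.30728738,  238.38452336]), 'tool_rot': array([-3.1302423 ,  1.56889432,  1.81200792]), 'force': array([-0.63644199, -0.14663639,  0.47308823]), 'torque': array([ 0.01350658,  0.01284532, -0.00814288]), 'width': 85.37177287211641}
scene {'fx': 359.2045127385659, 'fy': 359.2045127385659, 'cx': 252.51583963408564, 'cy': 188.36815337528031, 'eye': array([999.37684207, 562.24126668, 635.14029751]), 'orientation': array([ 0.72250297, -0.01882287,  2.46235419])}
side {'fx': 496.579943227044, 'fy': 496.579943227044, 'cx': 260.73582228526584, 'cy': 192.22572163334755, 'eye': array([-365.29614032, 1118.58214834, 1111.54392692]), 'orientation': array([ 0.81416077, -0.01547099, -2.45992842])}
wrist {'fx': 295.1963470457199, 'fy': 295.1963470457199, 'cx': 257.61564106043335, 'cy': 197.66585088023584, 'eye': array([ 224.90012652, -615.86971554,  373.40099953]), 'orientation': array([-3.14984048e-01,  1.15012706e-03, -1.34199890e+00])}
```

View pics/scene0.png

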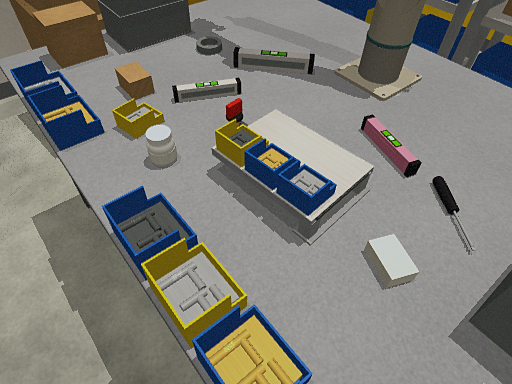

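View pics/side0.png

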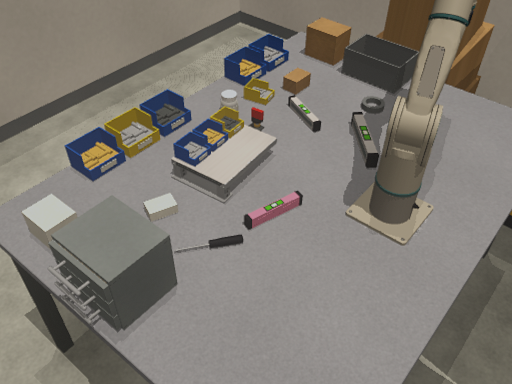

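View pics/wrist0.png

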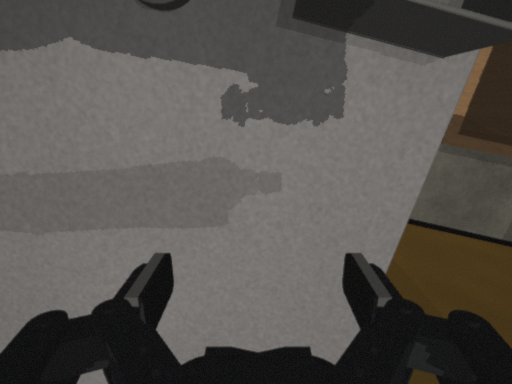

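```bash
cat > h.py <<'E'
from cell import ctrl,get_image,camera_params
import cv2,numpy as np
from scipy.spatial.transform import Rotation as R
def ray(n,u,v,p=None):
    p=p or camera_params(n)
    d=np.array([(u-p['cx'])/p['fx'],-(v-p['cy'])/p['fy'],-1.])
    return np.array(p['eye']),R.from_euler('xyz',p['orientation']).as_matrix()@d
def onz(n,u,v,z,p=None):
    e,d=ray(n,u,v,p);return e+d*(z-e[2])/d[2]
def proj(n,P,p=None):
    p=p or camera_params(n)
    q=R.from_euler('xyz',p['orientation']).as_matrix().T@(np.asarray(P,float)-p['eye'])
    return np.array([p['cx']+p['fx']*q[0]/-q[2],p['cy']-p['fy']*q[1]/-q[2]])
def tri(obs):
    A=[];b=[]
    A=np.zeros((3,3));b=np.zeros(3)
    for n,u,v in obs:
        e,d=ray(n,u,v);d/=np.linalg.norm(d);M=np.eye(3)-np.outer(d,d);A+=M;b+=M@e
    return np.linalg.solve(A,b)
def crop(n,u0,v0,u1,v1,k,out,img=None):
    im=get_image(n) if img is None else img
    c=im[v0:v1,u0:u1];cv2.imwrite(out,cv2.resize(c,None,fx=k,fy=k,interpolation=cv2.INTER_CUBIC))
def st():
    s=ctrl.read_state();M=R.from_euler('xyz',s['tool_rot']).as_matrix()
    print('t',round(s['clock'],2),'p',np.round(s['eef_pos'],1),'F',np.round(s['force'],1),'w',round(s['width'],1),'q',np.round(s['qpos'],2));print(np.round(M,3));return s,M
E
python3 - <<'E'
from h import *
a=cv2.imread('pics/scene0.png');b=cv2.imread('pics/side0.png')
crop(0,165,30,325,130,5,'pics/s1.png',a)
crop(0,205,90,385,245,4,'pics/s2.png',a)
crop(0,270,80,400,180,6,'pics/d1.png',b)
crop(0,160,90,290,210,5,'pics/d2.png',b)
E
```

```text
(no output)
```

View pics/s1.png

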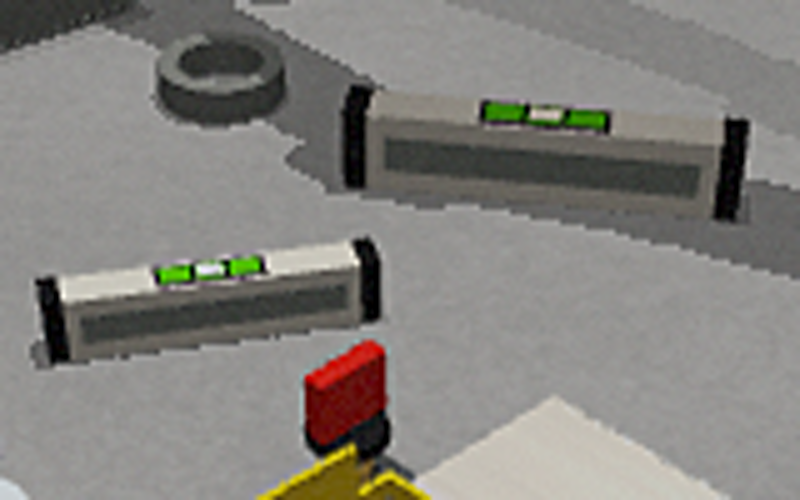

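View pics/d1.png

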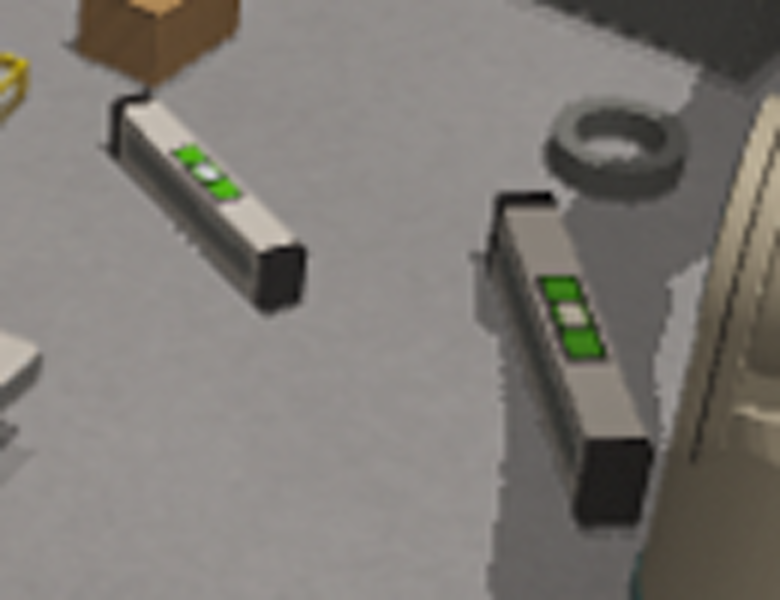

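View pics/s2.png

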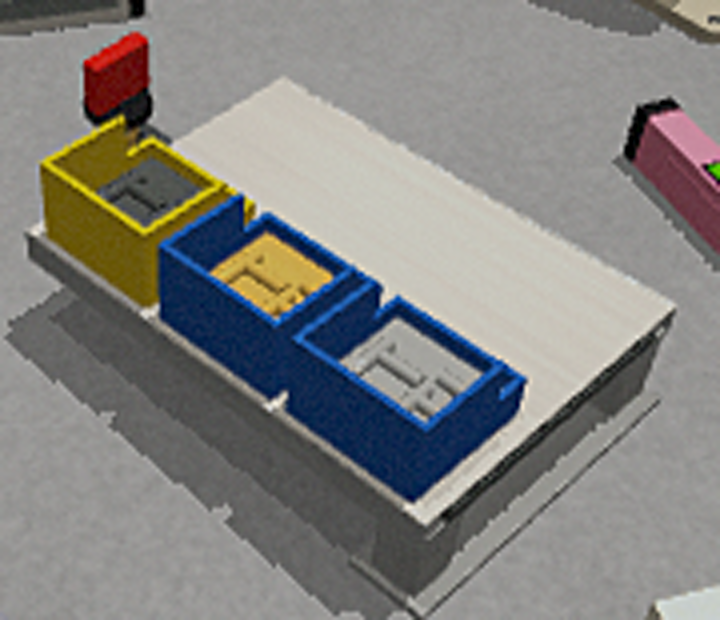

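View pics/d2.png

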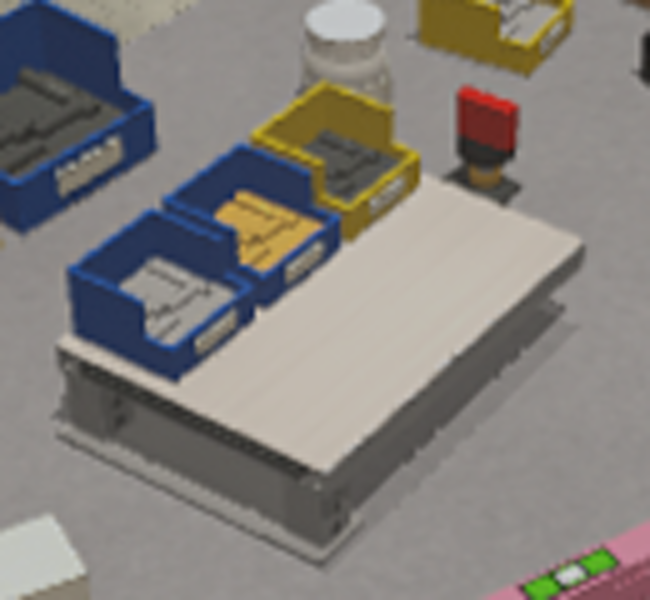

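```bash
python3 - <<'E'
from h import *
S=lambda u,v:('scene',u/5+165,v/5+30)
D=lambda u,v:('side',u/6+270,v/6+80)
S2=lambda u,v:('scene',u/4+205,v/4+90)
D2=lambda u,v:('side',u/5+160,v/5+90)
print('A win',tri([S(210,269),D(207,172)]),'B win',tri([S(545,115),D(573,315)]))
f=lambda o,z:onz(*o,z).round(1)
print('A scene bottom ends',f(S(42,365),0),f(S(380,320),0))
print('A side top corners',[f(D(*x),40) for x in((110,103),(148,95),(262,250),(305,243))])
print('A win ends scene',f(S(155,275),40),f(S(265,264),40),'side',f(D(185,150),40),f(D(230,195),40))
print('B win scene',f(S(480,113),50),f(S(610,118),50), 'bot',f(S(350,188),0),f(S(735,220),0))
for n,a,b in(('ff',(283,80),(585,243)),('fh',(672,310),(325,470)),('bh',(425,525),(60,345))):
    P=tri([S2(*a),D2(*b)]);print(n,P.round(1),proj('scene',P)-S2(*a)[1:],proj('side',P)-D2(*b)[1:])
print('bf',f(S2(28,232),72))
print('bar corners scene z121',[f(S2(*x),121) for x in((85,72),(148,42),(138,33))],'side',[f(D2(*x),121) for x in((458,90),(518,103),(468,86))])
E
```

```text
A win [ 505.20454796 -247.70691973   36.60352318] B win [ 239.58411988 -249.78043957   48.67777352]
A scene bottom ends [ 611.4 -272.4    0. ] [ 423.9 -187.6    0. ]
A side top corners [array([ 598.2, -268.1,   40. ]), array([ 584.8, -292.2,   40. ]), array([ 426.9, -195.8,   40. ]), array([ 410.7, -219.3,   40. ])]
A win ends scene [ 537.4 -257.    40. ] [ 479.2 -227.5   40. ] side [ 528.1 -255.1   40. ] [ 476.5 -232.1   40. ]
B win scene [ 274.3 -274.3   50. ] [ 210.6 -218.4   50. ] bot [ 346.2 -320.9    0. ] [ 167.9 -136.3    0. ]
ff [450.9  -2.5  61.3] [-0.08350179 -0.20313702] [-0.07888212  0.14529633]
fh [425.6 296.2  69.8] [-0.35038141 -0.76462779] [-0.39272505  0.45948042]
bh [640.3 316.4  69.2] [-0.27895431 -0.62693782] [-0.28382254  0.29045627]
bf [674.9  28.1  72. ]
bar corners scene z121 [array([596.6, -20.4, 121. ]), array([548.4, -21.6, 121. ]), array([547.5, -32.7, 121. ])] side [array([582.5, -22.5, 121. ]), array([539.9, -37.4, 121. ]), array([580.3, -30.9, 121. ])]
```

Three levels are in view: the pink one at scene (390,143), a silver one at (273,60) that measures about 257 mm long, and a silver one at (207,84) at about 203 mm. The level meant is the silver one at (207,84), confirmed in the crop. It lies near (505,-246) at a yaw of about -0.43.

```bash
cat >> h.py <<'E'
def goto(pos,jaw,n=None):
    """print tool-axis delta to reach pos, x down, z along jaw yaw (either way)"""
    s,M=st()
    best=None
    for a in (jaw,jaw+np.pi):
        z=np.array([np.cos(a),np.sin(a),0]);x=np.array([0,0,-1.]);y=np.cross(z,x)
        T=np.c_[x,y,z];rv=R.from_matrix(M.T@T).as_rotvec()
        if best is None or np.linalg.norm(rv)<np.linalg.norm(best):best=rv
    d=np.asarray(pos)-s['eef_pos'];print('shift tool',np.round(M.T@d,1),'world',np.round(d,1),'rot',np.round(best,3))
    return M
E
python3 - <<'E'
from h import *
goto([505,-246,200],-0.427+np.pi/2)
E
```

```text
t 0.15 p [ 148.  -632.5  238.6] F [ 0.5 -0.3  0.8] w 85.4 q [ 1.28  0.63  0.04  1.52 -0.03  1.   -0.02]
[[-0.     0.974  0.228]
 [ 0.001  0.228 -0.974]
 [-1.     0.    -0.001]]
shift tool [  39.   435.6 -295. ] world [357.  386.5 -38.6] rot [ 0.657 -0.001  0.   ]
```

```bash
python3 -m handwheel '1 3 40 -27 0 0 0;1 4 40 -27 0 0 0;1 4 40 -27 0 0 0;1 4 40 -27 0 0 0;1 4 40 -27 0 0 0;1 4 40 -27 0 0 0;1 4 40 -27 0 0 0;1 4 40 -27 0 0 0;1 4 40 -27 0 0 0;1 4 40 -27 0 0 0'; python3 - <<'E'
from h import *
goto([505,-246,200],-0.427+np.pi/2)
E
```

```text
clock: 1.15
eef_pos: [480.0, -276.3, 194.2]
tool_rot: [-1.243, 1.564, -2.602]
force: [0.9, -0.7, 0.2]
width: 85.4
t 1.15 p [ 480.  -276.3  194.2] F [ 0.9 -0.7  0.2] w 85.4 q [ 0.44  0.55  0.05  1.84 -0.03  0.76 -0.86]
[[-0.006  0.978  0.21 ]
 [-0.003  0.21  -0.978]
 [-1.    -0.006  0.002]]
shift tool [ -6.   30.8 -24.3] world [25.  30.3  5.8] rot [0.639 0.004 0.005]
```

```bash
python3 -m handwheel '1 -3 31 -24 0 0 0;1 -3 0 0 0.13 0 0;1 0 0 0 0.13 0 0;1 0 0 0 0.13 0 0;1 0 0 0 0.13 0 0;1 0 0 0 0.12 0 0;1 0 0 0 0 0 0'; python3 - <<'E'
from h import *
goto([505,-246,200],-0.427+np.pi/2)
p=camera_params('wrist');print(p['eye'],p['orientation'])
im=get_image('wrist');cv2.imwrite('pics/w1.png',im)
P={k:proj('wrist',v,p).round(1) for k,v in {'win':(505,-246,40)}.items()};print(P)
E
```

```text
clock: 1.85
eef_pos: [512.7, -232.2, 197.4]
tool_rot: [-1.718, 1.564, 2.561]
force: [0.3, -0.3, -0.3]
width: 85.6
t 1.85 p [ 512.7 -232.2  197.4] F [ 0.3 -0.3 -0.3] w 85.6 q [ 0.23  0.57  0.23  1.81 -0.18  0.79 -1.46]
[[-0.006  0.907 -0.42 ]
 [ 0.004 -0.42  -0.907]
 [-1.    -0.007 -0.001]]
shift tool [-2.6 -1.2 15.7] world [ -7.7 -13.8   2.6] rot [-0.007 -0.001  0.007]
[ 585.12257434 -267.44323579  331.78041852] [-3.21309365e-01  2.91418529e-04 -2.00575816e+00]
{'win': array([271.7, 183.4])}
```

View pics/w1.png

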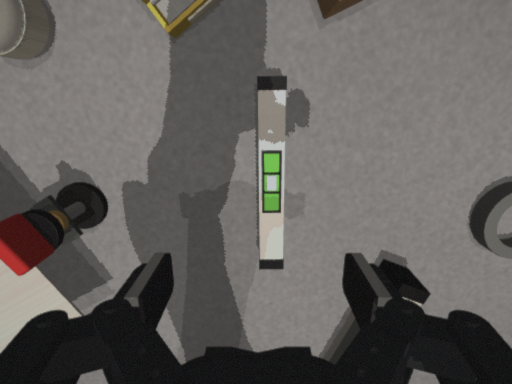

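Wrist view: the level runs from (272,76) to (271,268) with its window at (271.5,182), close to the predicted (271.7,183). The red knob bar is at lower left.

```bash
python3 - <<'E'
from h import *
p=camera_params('wrist')
a=onz('wrist',272,76.5,40,p);b=onz('wrist',271.2,268.5,40,p);w=onz('wrist',271.7,182,40,p)
print(a,b,w,(a+b)/2,np.arctan2(*(a-b)[1::-1]), np.linalg.norm(a-b))
th=np.arctan2(*(a-b)[1::-1])
goto([*w[:2],18],th+np.pi/2)
im=cv2.imread('pics/w1.png');crop(0,0,130,130,300,5,'pics/w1k.png',im)
E
```

```text
[ 597.80820715 -287.4217516    40.        ] [ 413.87316728 -204.97284551   40.        ] [ 506.3677119  -246.59010187   40.        ] [ 505.84068722 -246.19729856   40.        ] -0.42139778280362705 201.56865085338157
t 1.9 p [ 512.7 -232.2  197.4] F [0.5 0.4 0.3] w 85.7 q [ 0.23  0.57  0.23  1.81 -0.17  0.79 -1.46]
[[-0.006  0.908 -0.418]
 [ 0.004 -0.418 -0.908]
 [-1.    -0.007 -0.001]]
shift tool [179.4   1.5  15.9] world [  -6.3  -14.4 -179.4] rot [-0.01  -0.001  0.007]
```

View pics/w1k.png

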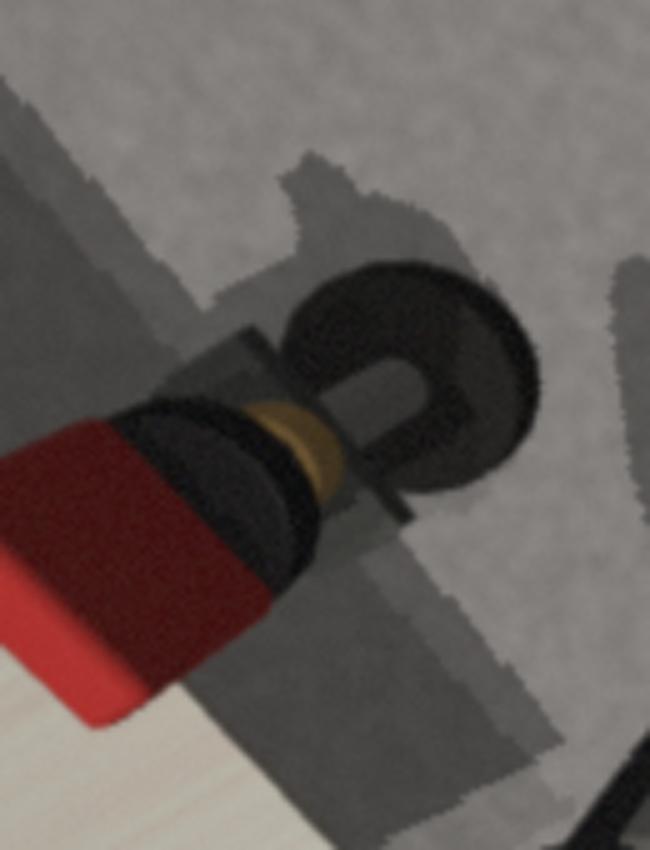

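```bash
python3 -m handwheel '1 0 1.5 16 0 0 0;1 25 0 0 0 0 0;1 35 0 0 0 0 0;1 35 0 0 0 0 0;1 35 0 0 0 0 0;1 25 0 0 0 0 0;1 0 0 0 0 0 0'; python3 - <<'E'
from h import *
goto([506.1,-246.4,18],-0.4214+np.pi/2)
E
```

```text
clock: 2.6
eef_pos: [505.9, -258.2, 39.3]
tool_rot: [0.859, 1.569, -1.133]
force: [-0.9, 0.8, -0.3]
width: 85.4
t 2.6 p [ 505.9 -258.2   39.3] F [-0.9  0.8 -0.3] w 85.4 q [ 0.33  0.81  0.14  1.9  -0.23  0.45 -1.35]
[[ 0.001  0.913 -0.409]
 [-0.002 -0.409 -0.913]
 [-1.     0.001  0.001]]
shift tool [ 21.3  -4.7 -10.9] world [  0.2  11.8 -21.3] rot [ 0.     0.001 -0.001]
```

```bash
python3 -m handwheel '1 10 -4.5 -10 0 0 0;1 9 0 0 0 0 0;1 0 0 0 0 0 0'; python3 - <<'E'
from h import *
goto([506.1,-246.4,18],-0.4214+np.pi/2)
E
```

```text
clock: 2.9
eef_pos: [506.4, -249.1, 21.2]
tool_rot: [1.265, 1.566, -0.727]
force: [-0.2, -0.7, -0.0]
width: 85.4
t 2.9 p [ 506.4 -249.1   21.2] F [-0.2 -0.7 -0. ] w 85.4 q [ 0.32  0.83  0.13  1.91 -0.24  0.41 -1.36]
[[ 0.004  0.913 -0.409]
 [-0.003 -0.409 -0.913]
 [-1.     0.005  0.001]]
shift tool [ 3.2 -1.4 -2.4] world [-0.3  2.7 -3.2] rot [ 0.     0.001 -0.005]
```

Within a few mm, so I close the jaws.

```bash
python3 -m handwheel '1 3 -1 -2 0 0 0;-1 0 0 0 0 0 0;-1 0 0 0 0 0 0;-1 0 0 0 0 0 0;-1 0 0 0 0 0 0;-1 0 0 0 0 0 0;-1 0 0 0 0 0 0;-1 0 0 0 0 0 0'; python3 - <<'E'
from h import *
goto([506.1,-246.4,18],-0.4214+np.pi/2)
E
```

```text
clock: 3.7
eef_pos: [508.9, -247.1, 21.1]
tool_rot: [1.475, 1.56, -0.515]
force: [-0.6, 0.5, -0.3]
width: 24.9
t 3.7 p [ 508.9 -247.1   21.1] F [-0.6  0.5 -0.3] w 24.9 q [ 0.32  0.83  0.13  1.91 -0.25  0.4  -1.36]
[[ 0.009  0.913 -0.407]
 [-0.005 -0.407 -0.913]
 [-1.     0.011  0.001]]
shift tool [ 3.1 -2.9  0.5] world [-2.8  0.7 -3.1] rot [ 0.002  0.001 -0.011]
```

```bash
python3 -m handwheel '-1 -15 0 0 0 0 0;-1 -30 0 0 0 0 0;-1 -40 0 0 0 0 0.01;-1 -40 0 0 0 0 0;-1 -40 0 0 0 0 0;-1 0 0 0 0 0 0'; python3 - <<'E'
from h import *
goto([488,151,190],0.085)
E
```

```text
clock: 4.3
eef_pos: [503.6, -245.8, 193.0]
tool_rot: [1.457, 1.557, -0.535]
force: [0.8, -1.4, -2.6]
width: 24.9
t 4.3 p [ 503.6 -245.8  193. ] F [ 0.8 -1.4 -2.6] w 24.9 q [ 0.25  0.56  0.23  1.84 -0.18  0.75 -1.41]
[[ 0.012  0.913 -0.409]
 [-0.007 -0.409 -0.913]
 [-1.     0.014  0.002]]
shift tool [   0.  -176.4 -355.8] world [-15.6 396.8  -3. ] rot [ 1.065 -0.006 -0.013]
```

```bash
python3 -m handwheel '-1 0 -15 -30 0 0 0;-1 0 -18 -36 0 0 0;-1 0 -18 -36 0 0 0;-1 0 -18 -36 0 0 0;-1 0 -18 -36 0 0 0;-1 0 -18 -36 0 0 0;-1 0 -18 -36 0 0 0;-1 0 -18 -36 0 0 0;-1 0 -15 -30 0 0 0;-1 0 0 0 0 0 0'; python3 -m handwheel '-1 0 0 0 -0.1 0 0;-1 0 0 0 -0.14 0 0;-1 0 0 0 -0.14 0 0;-1 0 0 0 -0.14 0 0;-1 0 0 0 -0.14 0 0;-1 0 0 0 -0.14 0 0;-1 0 0 0 -0.14 0 0;-1 0 0 0 -0.14 0 0;-1 0 0 0 -0.14 0 0;-1 0 0 0 -0.14 0 0';python3 - <<'E'
from h import *
goto([488,151,190],0.085)
E
```

```text
clock: 5.3
eef_pos: [482.5, 112.7, 188.2]
tool_rot: [0.899, 1.559, -1.1]
force: [-0.8, -0.5, -3.1]
width: 24.8
clock: 6.3
eef_pos: [474.1, 105.4, 184.3]
tool_rot: [-1.42, 1.548, -2.006]
force: [0.0, 0.4, -3.0]
width: 25.0
t 6.3 p [474.1 105.4 184.3] F [ 0.   0.4 -3. ] w 25.0 q [-0.19  0.49 -0.14  2.01  0.13  0.67 -1.  ]
[[-0.009  0.553  0.833]
 [-0.02   0.833 -0.553]
 [-1.    -0.022  0.003]]
shift tool [ -6.8  45.6 -13.6] world [13.9 45.6  5.7] rot [-0.671 -0.004  0.022]
```

```bash
python3 -m handwheel '-1 -5 45 -14 0 0 0;-1 0 0 0 -0.14 0 0.02;-1 0 0 0 -0.14 0 0;-1 0 0 0 -0.14 0 0;-1 0 0 0 -0.14 0 0;-1 0 0 0 -0.11 0 0;-1 0 0 0 0 0 0';python3 - <<'E'
from h import *
goto([488,151,190],0.085)
cv2.imwrite('pics/sc2.png',get_image('scene'));cv2.imwrite('pics/w2.png',get_image('wrist'));cv2.imwrite('pics/sd2.png',get_image('side'))
E
```

```text
clock: 7.0
eef_pos: [483.5, 144.1, 185.3]
tool_rot: [-2.375, 1.557, -2.269]
force: [0.1, -0.4, -3.7]
width: 25.0
t 7.0 p [483.5 144.1 185.3] F [ 0.1 -0.4 -3.7] w 25.0 q [-0.11  0.52 -0.34  1.96  0.27  0.72 -0.51]
[[-0.009 -0.106  0.994]
 [-0.01   0.994  0.106]
 [-1.    -0.009 -0.01 ]]
shift tool [-4.8  6.3  5.1] world [4.5 6.9 4.7] rot [ 0.021 -0.01   0.01 ]
```

View pics/w2.png

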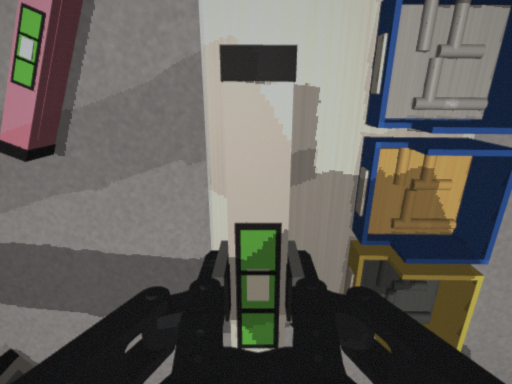

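View pics/sc2.png

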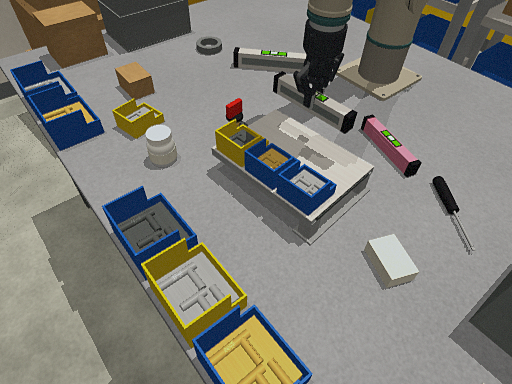

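```bash
python3 - <<'E'
from h import *
p=camera_params('wrist')
for u,v in((201,20),(207,160),(212,240),(366,120),(355,215)): print(u,v,onz('wrist',u,v,71,p).round(1))
a=onz('wrist',201,20,71,p);b=onz('wrist',212,240,71,p)
d=(a-b)[:2];d/=np.linalg.norm(d);yaw=np.arctan2(-d[0],d[1]);print('yaw',yaw)
ex=np.array([np.cos(yaw),np.sin(yaw)])
print('front edge x at y=150', b+(a-b)*(150-b[1])/(a[1]-b[1]))
E
```

```text
201 20 [426.8 273.8  71. ]
207 160 [436.2 169.3  71. ]
212 240 [444.4  94.   71. ]
366 120 [563.6 215.7  71. ]
355 215 [571.9 132.9  71. ]
yaw 0.09794454297693365
front edge x at y=150 [438.93920197 150.          71.        ]
```

```bash
python3 -m handwheel '-1 20 6 5 0.01 -0.01 0.01;-1 30 0 0 0 0 0;-1 20 0 0 0 0 0;-1 5 0 0 0 0 0;-1 0 0 0 0 0 0';python3 - <<'E'
from h import *
goto([488,151,93],0.092)
E
```

```text
clock: 7.65
eef_pos: [490.1, 150.8, 109.5]
tool_rot: [-0.021, 1.565, 0.062]
force: [0.1, 0.0, -2.9]
width: 25.0
t 7.65 p [490.1 150.8 109.5] F [ 0.1  0.  -2.9] w 25.0 q [-0.17  0.64 -0.27  2.01  0.33  0.52 -0.6 ]
[[ 0.006 -0.083  0.997]
 [ 0.     0.997  0.083]
 [-1.    -0.     0.006]]
shift tool [16.4  0.4 -2.2] world [ -2.1   0.2 -16.5] rot [-0.009  0.006  0.   ]
```

```bash
python3 -m handwheel '-1 8 0 0 -0.008 0.006 0;-1 0 0 0 0 0 0';python3 -m handwheel '-1 3 0 0 0 0 0;-1 0 0 0 0 0 0';python3 -m handwheel '-1 2 0 0 0 0 0'
```

```text
clock: 7.85
eef_pos: [491.1, 151.1, 102.3]
tool_rot: [0.061, 1.569, 0.151]
force: [0.0, 0.7, -3.2]
width: 25.0
clock: 8.05
eef_pos: [492.0, 151.3, 100.2]
tool_rot: [0.184, 1.567, 0.275]
force: [0.8, 1.1, -3.1]
width: 24.8
clock: 8.15
eef_pos: [492.5, 151.5, 98.6]
tool_rot: [0.202, 1.566, 0.292]
force: [0.2, -0.3, -2.4]
width: 25.4
```

```bash
python3 -m handwheel '-1 2 0 0 0 0 0'; python3 -m handwheel '-1 2 0 0 0 0 0'
```

```text
clock: 8.25
eef_pos: [492.7, 151.5, 96.8]
tool_rot: [0.2, 1.565, 0.29]
force: [0.2, 0.6, -2.9]
width: 25.1
clock: 8.35
eef_pos: [492.9, 151.4, 94.9]
tool_rot: [0.166, 1.565, 0.256]
force: [-0.7, -2.3, 3.6]
width: 25.3
```

```bash
python3 -m handwheel '-1 1 0 0 0 0 0;-0.5 0 0 0 0 0 0;0 0 0 0 0 0 0;0.5 0 0 0 0 0 0;0.5 0 0 0 0 0 0;0.5 0 0 0 0 0 0;0.5 0 0 0 0 0 0'; python3 -m handwheel '0.5 -5 0 -3 0 0 0;0.5 -20 0 0 0 0 0;0.5 -30 0 0 0 0 0;0.5 -35 0 0 0 0 0;0.5 -35 0 0 0 0 0;0.5 -10 0 0 0 0 0;0.5 0 0 0 0 0 0';python3 - <<'E'
from h import *
st()
p=camera_params('wrist')
im=get_image('wrist');cv2.imwrite('pics/w3.png',im)
cv2.imwrite('pics/sc3.png',get_image('scene'))
E
```

```text
clock: 9.05
eef_pos: [494.0, 152.1, 94.8]
tool_rot: [0.203, 1.562, 0.293]
force: [-0.4, 0.4, -0.2]
width: 64.1
clock: 9.75
eef_pos: [487.3, 151.2, 235.0]
tool_rot: [0.139, 1.565, 0.23]
force: [0.4, -0.2, -0.9]
width: 64.0
t 9.75 p [487.3 151.2 235. ] F [ 0.4 -0.2 -0.9] w 64.0 q [-0.09  0.45 -0.38  1.9   0.22  0.82 -0.49]
[[ 0.005 -0.091  0.996]
 [ 0.001  0.996  0.091]
 [-1.     0.001  0.005]]
```

View pics/w3.png

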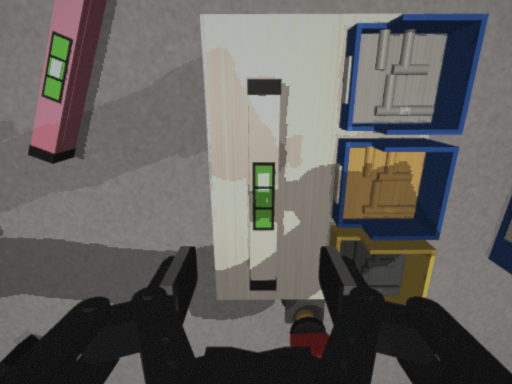

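View pics/sc3.png

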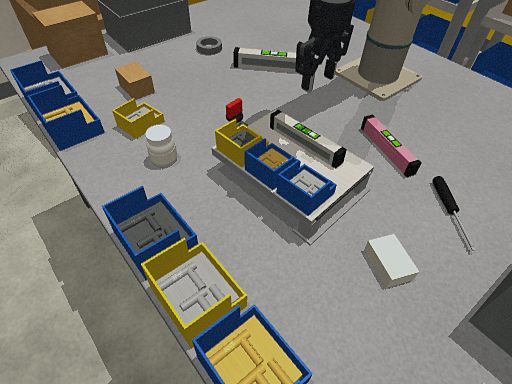

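```bash
python3 - <<'E'
from h import *
p=camera_params('wrist')
im=cv2.imread('pics/w3.png');crop(0,225,150,305,240,7,'pics/w3b.png',im)
c=[onz('wrist',*q,z,p).round(1) for *q,z in((202,15,75),(217,298,69),(264.5,79.5,114),(262.5,290,110))]
print(c)
E
```

```text
[array([424.5, 295.4,  75. ]), array([450.8,   1.2,  69. ]), array([483. , 245.7, 114. ]), array([500.6,  46.2, 110. ])]
```

View pics/w3b.png

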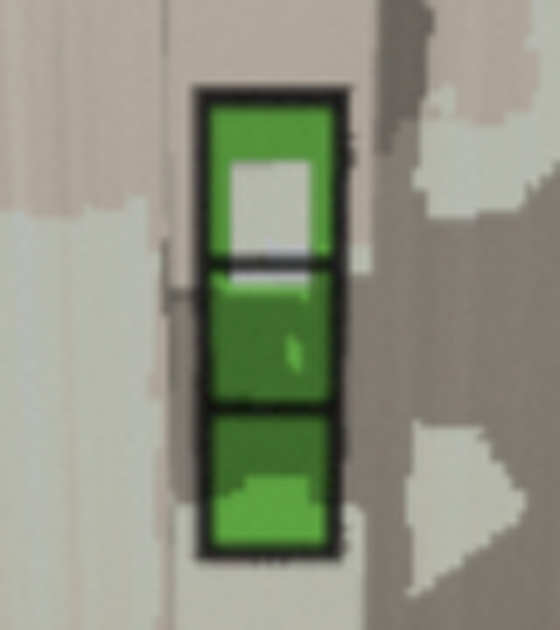

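Bubble measured about 16 mm towards the hinge end (crop centre y≈222 against a window centre of 336), and the level is within about 6 mm of the strip middle. That calls for about 1.2 rad clockwise. Next I go above the knob.

```bash
python3 -m handwheel '0 0 0 0 -0.13 0 0;0 0 0 0 -0.14 0 0;0 0 0 0 -0.14 0 0;0 0 0 0 -0.14 0 0;0 0 0 0 -0.14 0 0;0 0 0 0 -0.14 0 0;0 0 0 0 -0.14 0 0;0 0 0 0 -0.14 0 0;0 0 0 0 -0.14 0 0;0 0 0 0 -0.14 0 0';python3 - <<'E'
from h import *
goto([564,-31,220],0.09+np.pi/2)
E
```

```text
clock: 10.85
eef_pos: [475.4, 147.1, 215.2]
tool_rot: [1.844, 1.538, -2.898]
force: [-0.1, -0.2, 0.5]
width: 42.6
t 10.85 p [475.4 147.1 215.2] F [-0.1 -0.2  0.5] w 42.6 q [ 0.16  0.56 -0.77  1.92  0.48  0.89  0.69]
[[-0.031 -0.999  0.03 ]
 [-0.008  0.03   1.   ]
 [-0.999  0.031 -0.009]]
shift tool [  -6.1  -93.7 -175.5] world [  88.6 -178.1    4.8] rot [-0.12  -0.007 -0.032]
```

```bash
python3 -m handwheel '0 0 -23 -43 -0.05 0 -0.03;0 -3 -22 -43 -0.05 0 0;0 -3 -23 -43 0 0 0;0 0 -23 -43 0 0 0;0 0 0 0 0 0 0';python3 - <<'E'
from h import *
goto([564,-31,220],0.09+np.pi/2)
p=camera_params('wrist')
im=get_image('wrist');cv2.imwrite('pics/w4.png',im)
print(p)
E
```

```text
clock: 11.35
eef_pos: [571.3, -25.1, 210.9]
tool_rot: [1.742, 1.554, -2.883]
force: [-0.1, -0.8, -0.2]
width: 42.7
t 11.35 p [571.3 -25.1 210.9] F [-0.1 -0.8 -0.2] w 42.7 q [ 0.47  0.66 -0.78  1.74  0.55  0.98  1.14]
[[-0.017 -0.996 -0.087]
 [-0.004 -0.087  0.996]
 [-1.     0.017 -0.003]]
shift tool [-9.   8.  -5.3] world [-7.3 -5.9  9.1] rot [-0.003 -0.003 -0.017]
{'fx': 295.1963470457199, 'fy': 295.1963470457199, 'cx': 257.61564106043335, 'cy': 197.66585088023584, 'eye': array([494.18247715, -32.73750596, 347.12767875]), 'orientation': array([-0.29726479,  0.0035065 ,  1.65676845])}
```

View pics/w4.png

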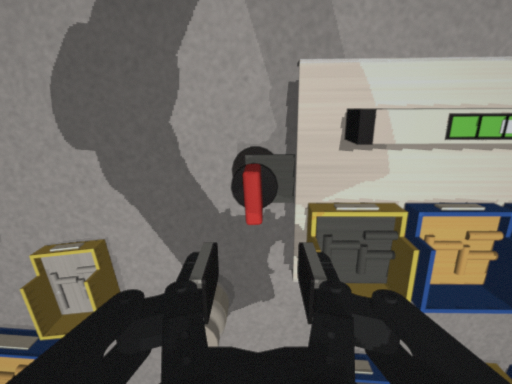

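```bash
python3 - <<'E'
from h import *
crop(0,210,130,310,240,6,'pics/w4b.png',cv2.imread('pics/w4.png'))
E
```

```text
(no output)
```

View pics/w4b.png

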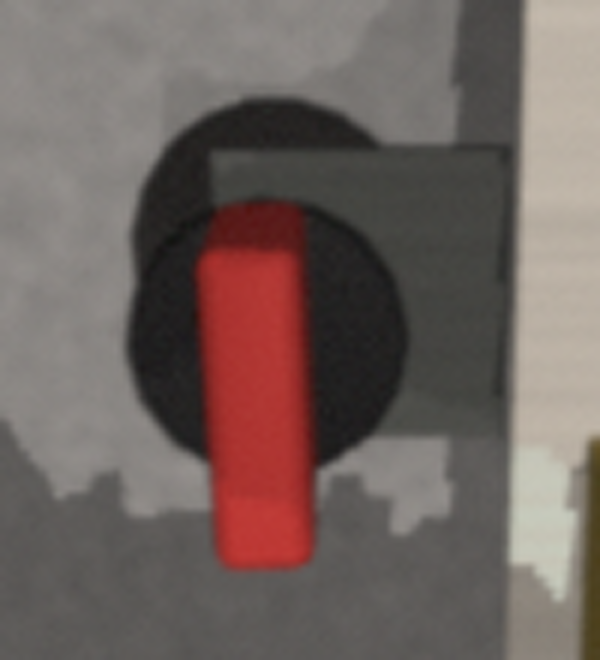

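```bash
python3 - <<'E'
from h import *
p=camera_params('wrist')
q=lambda u,v:(u/6+210,v/6+130)
for z in(108,113,118,121):
    a=onz('wrist',*q(250,250),z,p);b=onz('wrist',*q(266,570),z,p);c=onz('wrist',*q(200,410),z,p);d=onz('wrist',*q(307,410),z,p)
    print(z,'len',np.linalg.norm(a-b),'wid',np.linalg.norm(c-d),'ctr',(a+b)[:2]/2,'ang',np.arctan2(*(b-a)[1::-1]))
    # disc centre/diam at z-36
    e=onz('wrist',*q(128,335),z-36,p);f=onz('wrist',*q(408,335),z-36,p);print(' disc',np.linalg.norm(e-f),(e+f)/2)
e,d=ray('side',260.7,111);print(tri([('side',160+488/5,90+95/5),('scene',205+117/4,90+52/4)]))
goto([564,-31,220],0.13+np.pi/2)
E
```

```text
108 len 47.37994675162685 wid 15.120465203186631 ctr [566.62942815 -26.9611712 ] ang 0.13309903763424372
 disc 44.94055713223447 [564.35083205 -26.14404382  72.        ]
113 len 46.38986157883243 wid 14.804497173887064 ctr [565.08015725 -27.01568524] ang 0.13309903763424355
 disc 44.124263704610975 [563.04556241 -26.20627071  77.        ]
118 len 45.39977640603778 wid 14.488529144587483 ctr [563.53088636 -27.07019928] ang 0.1330990376342439
 disc 43.307970276987476 [561.74029277 -26.26849759  82.        ]
121 len 44.80572530236113 wid 14.298948327007752 ctr [562.60132382 -27.1029077 ] ang 0.13309903763424374
 disc 42.81819422041338 [560.95713099 -26.30583373  85.        ]
[564.6771936  -32.8476987  116.88815913]
t 11.4 p [569.4 -21.3 210.9] F [ 0.9 -0.  -0.4] w 43.0 q [ 0.47  0.66 -0.78  1.75  0.55  0.98  1.13]
[[-0.019 -0.996 -0.091]
 [-0.002 -0.091  0.996]
 [-1.     0.019 -0.   ]]
shift tool [-9.   6.4 -9.2] world [-5.4 -9.7  9.1] rot [-0.039  0.    -0.019]
```

```bash
python3 -m handwheel '0 30 5 -8 -0.04 0 -0.02;0 30 0 0 0 0 0;0 0 0 0 0 0 0;0 0 0 0 0 0 0';python3 - <<'E'
from h import *
goto([564.5,-28,92],0.133+np.pi/2)
E
```

```text
clock: 11.8
eef_pos: [560.5, -24.6, 146.0]
tool_rot: [0.611, 1.562, 2.32]
force: [0.6, 0.5, 0.2]
width: 43.1
t 11.8 p [560.5 -24.6 146. ] F [0.6 0.5 0.2] w 43.1 q [ 0.46  0.73 -0.74  1.84  0.64  0.83  1.1 ]
[[-0.006 -0.99  -0.138]
 [ 0.006 -0.138  0.99 ]
 [-1.     0.005  0.007]]
shift tool [53.9 -3.7 -4.3] world [  4.   -3.4 -54. ] rot [ 0.005  0.007 -0.005]
```

```bash
python3 -m handwheel '0 20 -3.5 -4 0 0 0;0 20 0 0 0 0 0;0 8 0 0 0 0 0;0 0 0 0 0 0 0';python3 - <<'E'
from h import *
goto([564.5,-28,92],0.133+np.pi/2)
cv2.imwrite('pics/w5.png',get_image('wrist'))
E
```

```text
clock: 12.2
eef_pos: [566.3, -22.9, 100.9]
tool_rot: [-0.081, 1.562, 1.633]
force: [0.3, 1.1, 0.2]
width: 43.1
t 12.2 p [566.3 -22.9 100.9] F [0.3 1.1 0.2] w 43.1 q [ 0.42  0.79 -0.68  1.86  0.71  0.75  1.06]
[[-0.001 -0.99  -0.143]
 [ 0.008 -0.143  0.99 ]
 [-1.    -0.001  0.008]]
shift tool [ 8.9  2.5 -4.9] world [-1.8 -5.1 -8.9] rot [0.01  0.008 0.001]
```

View pics/w5.png

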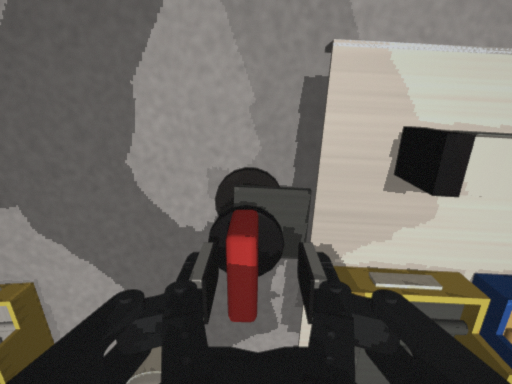

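```bash
python3 -m handwheel '0 5 2 -6 0 0 0;0 3 0 -1 0 0 0;0 0 0 0 0 0 0';python3 - <<'E'
from h import *
goto([564.5,-29,92],0.133+np.pi/2)
E
```

```text
clock: 12.55
eef_pos: [567.2, -30.0, 95.6]
tool_rot: [-0.651, 1.561, 1.063]
force: [-0.0, 0.0, -0.3]
width: 42.7
t 12.55 p [567.2 -30.   95.6] F [-0.   0.  -0.3] w 42.7 q [ 0.43  0.8  -0.68  1.86  0.72  0.74  1.06]
[[ 0.005 -0.99  -0.143]
 [ 0.008 -0.143  0.99 ]
 [-1.    -0.006  0.008]]
shift tool [3.6 2.6 1.3] world [-2.7  1.  -3.6] rot [0.011 0.008 0.006]
```

```bash
python3 -m handwheel '0 1 2.5 1 0 0 0;-1 0 0 0 0 0 0;-1 0 0 0 0 0 0;-1 0 0 0 0 0 0;-1 0 0 0 0 0 0;-1 0 0 0 0 0 0';python3 - <<'E'
from h import *
goto([564.5,-29,92],0.133+np.pi/2)
cv2.imwrite('pics/w6.png',get_image('wrist'))
E
```

```text
clock: 13.15
eef_pos: [564.8, -30.2, 95.4]
tool_rot: [-0.781, 1.561, 0.932]
force: [-0.2, -0.9, 0.8]
width: 13.1
t 13.15 p [564.8 -30.2  95.4] F [-0.2 -0.9  0.8] w 13.1 q [ 0.43  0.8  -0.67  1.87  0.72  0.73  1.05]
[[ 0.006 -0.99  -0.141]
 [ 0.008 -0.141  0.99 ]
 [-1.    -0.007  0.007]]
shift tool [3.4 0.2 1.2] world [-0.3  1.2 -3.4] rot [0.009 0.007 0.007]
```

View pics/w6.png

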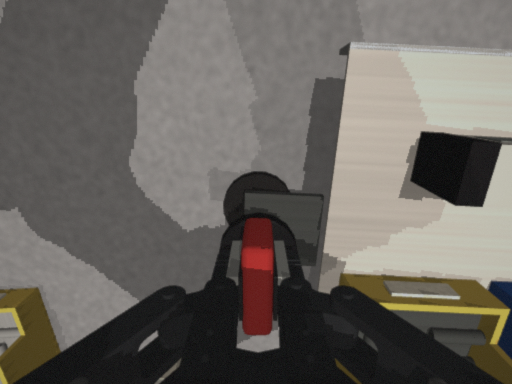

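```bash
python3 -m handwheel '-1 -0.5 0 0 0.1 0 0;-1 -1 0 0 0.13 0 0;-1 -1 0 0 0.13 0 0;-1 0 0 0 0 0 0';python3 - <<'E'
from h import *
goto([564.8,-30.2,98],0.133+np.pi/2-0.36)
E
```

```text
clock: 13.6
eef_pos: [564.8, -29.9, 95.4]
tool_rot: [-0.248, 1.56, 1.094]
force: [-0.4, -0.9, 3.6]
width: 12.8
t 13.6 p [564.8 -29.9  95.4] F [-0.4 -0.9  3.6] w 12.8 q [ 0.37  0.77 -0.58  1.87  0.63  0.68  0.76]
[[ 0.005 -0.974  0.226]
 [ 0.01   0.226  0.974]
 [-1.    -0.003  0.011]]
shift tool [-2.7 -0.1 -0.2] world [-0.  -0.3  2.6] rot [-0.001  0.011  0.003]
```

```bash
python3 -m handwheel '-1 -1 0 0 0.13 0 0;-1 -1 0 0 0.13 0 0;-1 -1.5 0 0 0.13 0 0;-1 -1.5 0 0 0.13 0 0;-1 0 0 0 0 0 0';python3 - <<'E'
from h import *
goto([564.8,-30.2,100],0.133+np.pi/2-1.19)
i=get_image('scene');crop(0,255,90,365,170,7,'pics/sc7.png',i)
i=get_image('wrist');cv2.imwrite('pics/w7.png',i)
E
```

```text
clock: 14.1
eef_pos: [564.9, -29.6, 95.3]
tool_rot: [0.475, 1.558, 1.298]
force: [0.2, -2.0, 5.0]
width: 13.4
t 14.1 p [564.9 -29.6  95.3] F [ 0.2 -2.   5. ] w 13.4 q [ 0.29  0.74 -0.45  1.87  0.49  0.63  0.37]
[[ 0.004 -0.734  0.68 ]
 [ 0.013  0.68   0.733]
 [-1.     0.006  0.012]]
shift tool [-4.7 -0.3 -0.5] world [-0.1 -0.6  4.7] rot [ 0.31   0.011 -0.008]
```

View pics/sc7.png

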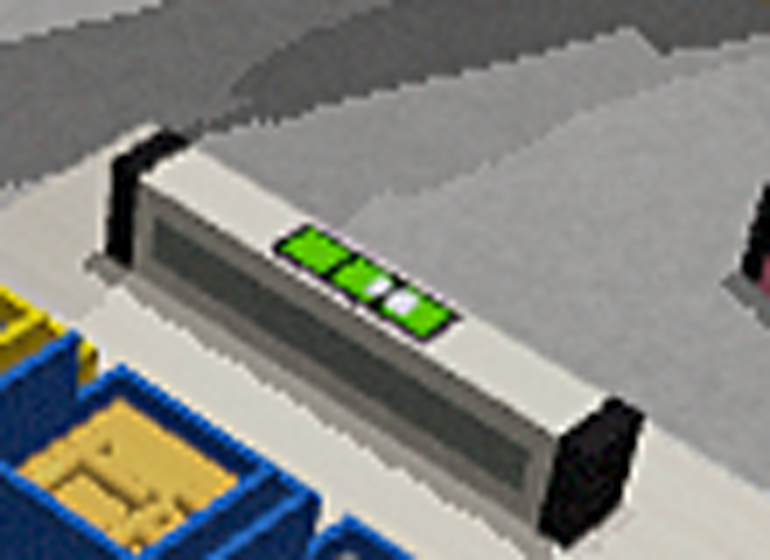

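View pics/w7.png

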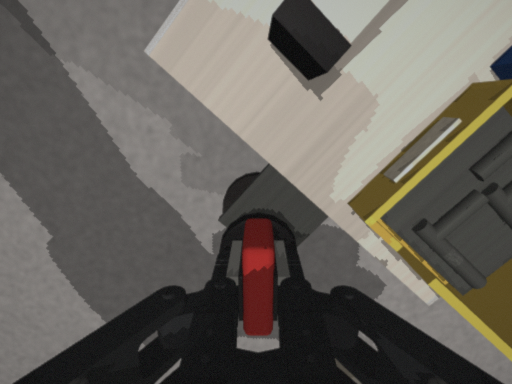

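```bash
python3 -m handwheel '-1 0 0 0 0 0 0;-1 0 0 0 0 0 0;-1 0 0 0 0 0 0;-1 0 0 0 0 0 0';python3 - <<'E'
from h import *
goto([564.8,-30.2,100],0.133+np.pi/2-1.19)
i=get_image('scene');crop(0,285,110,330,145,16,'pics/sc8.png',i)
E
```

```text
clock: 14.6
eef_pos: [564.7, -29.6, 95.4]
tool_rot: [0.503, 1.557, 1.335]
force: [2.6, 0.0, -4.5]
width: 13.2
t 14.6 p [564.7 -29.6  95.4] F [ 2.6  0.  -4.5] w 13.2 q [ 0.3   0.74 -0.45  1.87  0.49  0.63  0.38]
[[ 0.003 -0.739  0.673]
 [ 0.014  0.673  0.739]
 [-1.     0.007  0.012]]
shift tool [-4.6 -0.4 -0.3] world [ 0.1 -0.6  4.6] rot [ 0.318  0.011 -0.009]
```

View pics/sc8.png

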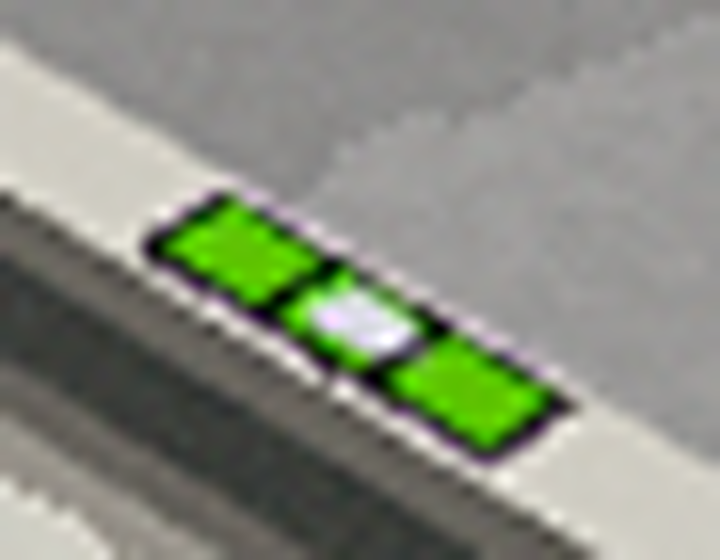

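```bash
python3 -m handwheel '-0.3 0 0 0 0 0 0;-0.2 0 0 0 0 0 0;-0.2 0 0 0 0 0 0;-0.2 -15 0 0 0 0 0;-0.2 -30 0 0 0 0 0;-0.2 -30 0 0 0 0 0;-0.2 -30 0 0 0 0 0;-0.2 -10 0 0 0 0 0';python3 - <<'E'
from h import *
st()
i=get_image('scene');crop(0,285,110,330,145,16,'pics/sc9.png',i)
goto([480,150,230],0.09)
E
```

```text
clock: 15.45
eef_pos: [560.8, -29.2, 214.2]
tool_rot: [1.074, 1.556, 1.912]
force: [0.5, -0.2, 0.5]
width: 34.2
t 15.45 p [560.8 -29.2 214.2] F [ 0.5 -0.2  0.5] w 34.2 q [ 0.37  0.59 -0.56  1.78  0.37  0.89  0.49]
[[-0.005 -0.743  0.669]
 [ 0.014  0.669  0.743]
 [-1.     0.013  0.007]]
t 15.5 p [561.  -29.3 214.5] F [-0.2  0.6  1. ] w 34.6 q [ 0.37  0.58 -0.56  1.78  0.37  0.89  0.49]
[[-0.004 -0.743  0.669]
 [ 0.014  0.669  0.743]
 [-1.     0.012  0.007]]
shift tool [-12.7 180.3  79.1] world [-81.  179.3  15.5] rot [ 0.748  0.002 -0.014]
```

View pics/sc9.png

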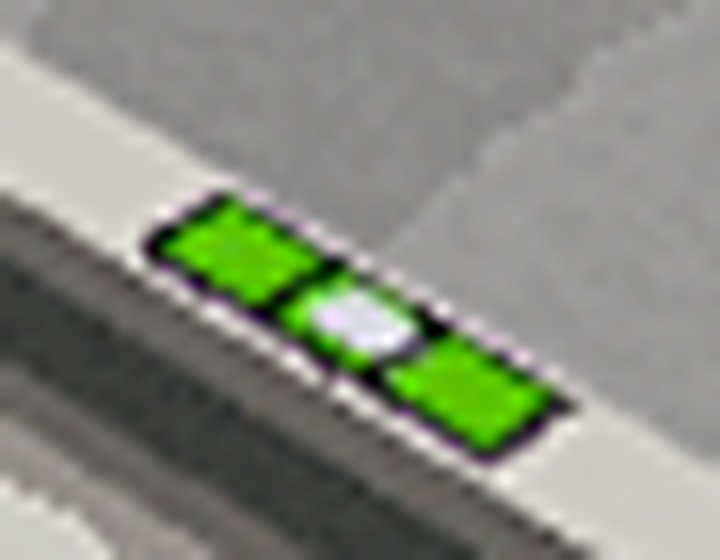

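```bash
python3 -m handwheel '-0.2 -5 36 16 0 0 0;-0.2 -5 36 16 0 0 0;-0.2 -5 36 16 0 0 0;-0.2 0 36 16 0 0 0;-0.2 0 20 10 0 0 0;-0.2 0 0 0 0.14 0 0;-0.2 0 0 0 0.14 0 0;-0.2 0 0 0 0.14 0 0;-0.2 0 0 0 0.14 0 0;-0.2 0 0 0 0.14 0 0';python3 - <<'E'
from h import *
goto([490,148,235],0.09)
E
```

```text
clock: 16.5
eef_pos: [479.5, 139.2, 222.6]
tool_rot: [2.591, 1.549, 2.703]
force: [0.4, -0.5, -0.1]
width: 34.3
t 16.5 p [479.5 139.2 222.6] F [ 0.4 -0.5 -0.1] w 34.3 q [-0.06  0.47 -0.38  1.93  0.21  0.8  -0.44]
[[-0.019 -0.112  0.994]
 [ 0.009  0.994  0.112]
 [-1.     0.011 -0.018]]
shift tool [-12.6   7.8  11.2] world [10.5  8.8 12.4] rot [ 0.022 -0.018 -0.011]
```

```bash
python3 -m handwheel '-1 -5 -30 11 0.02 -0.02 -0.01;-1 0 -30 0 0 0 0;-1 0 0 0 0 0 0;-1 0 0 0 0 0 0;-1 0 0 0 0 0 0';python3 - <<'E'
from h import *
goto([490,148,235],0.09)
p=camera_params('wrist')
i=get_image('wrist');cv2.imwrite('pics/w10.png',i)
q=proj('wrist',(491.5,146,113),p);print(q,p['eye'])
u,v=map(int,q);crop(0,u-45,v-50,u+45,v+50,6,'pics/w10b.png',i)
E
```

```text
clock: 17.0
eef_pos: [493.2, 79.9, 222.1]
tool_rot: [-3.034, 1.564, -2.941]
force: [0.2, 0.9, 0.4]
width: -0.1
t 17.0 p [493.2  79.9 222.1] F [0.2 0.9 0.4] w -0.1 q [ 0.04  0.46 -0.36  1.94  0.22  0.79 -0.35]
[[-0.007 -0.092  0.996]
 [-0.001  0.996  0.092]
 [-1.    -0.001 -0.007]]
shift tool [-13.   68.1   3. ] world [-3.2 68.1 12.9] rot [ 0.002 -0.007  0.001]
[264.7338249 117.2947769] [486.44540371 157.80376398 356.96893866]
```

View pics/w10b.png

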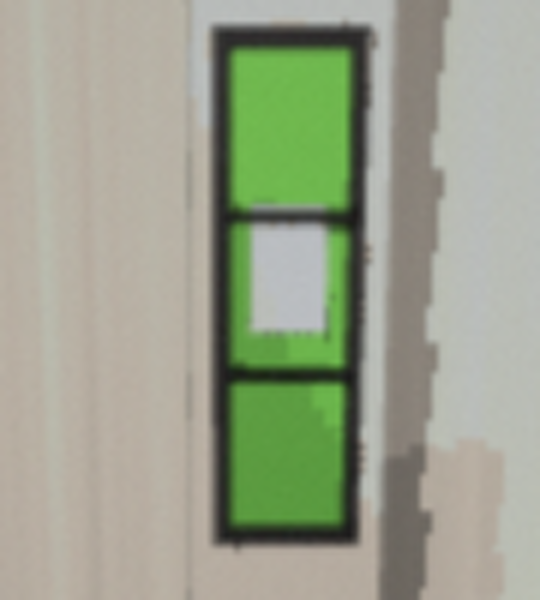

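View pics/w10.png

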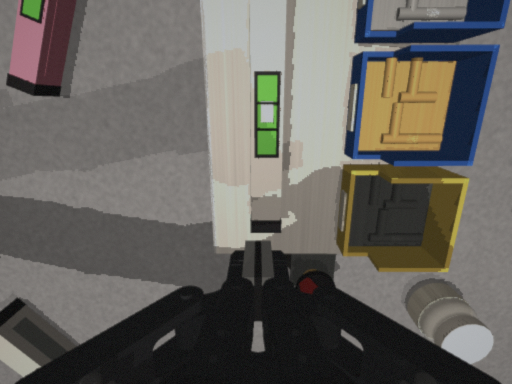

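Seen from straight above, the lines are at crop y 215 and 375 and the bubble centre is at 268, so it is about 3.3 mm towards the hinge. The oblique scene view hid this by parallax. It needs about 0.27 rad more clockwise, so I go back to the knob.

```bash
python3 -m handwheel '-0.1 0 -37 20 0 0 0;-0.1 0 -38 20 0 0 0;-0.1 0 -38 20 -0.1 0 0;-0.1 0 0 0 -0.14 0 0;-0.1 0 0 0 -0.14 0 0;-0.1 0 0 0 -0.14 0 0;-0.1 0 0 0 -0.14 0 0;-0.1 0 0 0 -0.08 0 0;-0.1 0 0 0 0 0 0';python3 - <<'E'
from h import *
goto([564.7,-29.6,160],0.832)
E
```

```text
clock: 17.95
eef_pos: [566.6, -19.9, 219.5]
tool_rot: [1.718, 1.562, 2.596]
force: [0.6, 0.5, -0.5]
width: 38.6
t 17.95 p [566.6 -19.9 219.5] F [ 0.6  0.5 -0.5] w 38.6 q [ 0.35  0.59 -0.57  1.76  0.38  0.91  0.5 ]
[[-0.008 -0.77   0.638]
 [ 0.005  0.638  0.77 ]
 [-1.     0.009 -0.001]]
shift tool [59.5 -5.3 -8.6] world [ -1.9  -9.7 -59.5] rot [ 0.046 -0.001 -0.009]
```

```bash
python3 -m handwheel '-0.1 20 -5 -8 0.04 0 0;-0.1 40 0 0 0 0 0;-0.1 0 0 0 0 0 0;-0.1 0 0 0 0 0 0';python3 - <<'E'
from h import *
goto([564.7,-29.6,98],0.832)
cv2.imwrite('pics/w11.png',get_image('wrist'))
E
```

```text
clock: 18.35
eef_pos: [566.6, -25.8, 159.6]
tool_rot: [1.321, 1.563, 2.155]
force: [1.1, 0.5, 0.7]
width: 38.5
t 18.35 p [566.6 -25.8 159.6] F [1.1 0.5 0.7] w 38.5 q [ 0.33  0.66 -0.51  1.82  0.43  0.78  0.43]
[[-0.004 -0.74   0.672]
 [ 0.006  0.672  0.74 ]
 [-1.     0.007  0.002]]
shift tool [61.6 -1.5 -4.2] world [ -1.9  -3.8 -61.6] rot [ 0.001  0.002 -0.007]
```

View pics/w11.png

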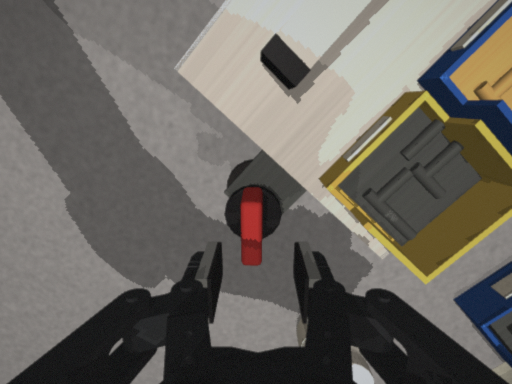

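```bash
python3 -m handwheel '-0.1 15 -1.5 -4 0 0 0;-0.1 25 0 0 0 0 0;-0.1 12 0 0 0 0 0;-0.1 0 0 0 0 0 0';python3 - <<'E'
from h import *
goto([564.7,-29.6,98],0.832)
E
```

```text
clock: 18.8
eef_pos: [569.4, -28.0, 112.9]
tool_rot: [-0.105, 1.562, 0.727]
force: [-0.7, -0.5, 0.5]
width: 38.1
t 18.8 p [569.4 -28.  112.9] F [-0.7 -0.5  0.5] w 38.1 q [ 0.3   0.72 -0.46  1.85  0.48  0.67  0.38]
[[ 0.007 -0.74   0.673]
 [ 0.006  0.673  0.74 ]
 [-1.    -0.001  0.009]]
shift tool [14.9  2.4 -4.5] world [ -4.7  -1.6 -14.9] rot [0.001 0.009 0.001]
```

```bash
python3 -m handwheel '-0.1 8 2.5 -4.5 0 0 0;-0.1 6 0 0 0 0 0;-0.1 0 0 0 0 0 0;-1 0 0 0 0 0 0;-1 0 0 0 0 0 0;-1 0 0 0 0 0 0;-1 0 0 0 0 0 0;-1 0 0 0 0 0 0';python3 - <<'E'
from h import *
goto([564.7,-29.6,98],0.832-0.27)
E
```

```text
clock: 19.6
eef_pos: [565.7, -30.1, 101.4]
tool_rot: [-0.397, 1.559, 0.435]
force: [-0.0, -1.1, -0.4]
width: 12.9
t 19.6 p [565.7 -30.1 101.4] F [-0.  -1.1 -0.4] w 12.9 q [ 0.29  0.73 -0.45  1.87  0.5   0.64  0.37]
[[ 0.01  -0.739  0.674]
 [ 0.005  0.674  0.739]
 [-1.    -0.004  0.011]]
shift tool [ 3.4  1.1 -0.3] world [-1.   0.5 -3.4] rot [0.269 0.011 0.003]
```

```bash
python3 -m handwheel '-1 -0.5 0 0 0.1 0 0;-1 -1 0 0 0.1 0 0;-1 -0.5 0 0 0.07 0 0;-1 0 0 0 0 0 0;-1 0 0 0 0 0 0;-1 0 0 0 0 0 0;-1 0 0 0 0 0 0;-1 0 0 0 0 0 0';python3 - <<'E'
from h import *
goto([564.7,-29.6,98],0.832-0.27)
i=get_image('scene');crop(0,285,110,330,145,16,'pics/sc12.png',i)
E
```

```text
clock: 20.4
eef_pos: [565.7, -30.1, 101.5]
tool_rot: [-0.016, 1.56, 0.542]
force: [-0.2, -0.4, -1.9]
width: 12.9
t 20.4 p [565.7 -30.1 101.5] F [-0.2 -0.4 -1.9] w 12.9 q [ 0.25  0.72 -0.38  1.87  0.42  0.62  0.17]
[[ 0.01  -0.529  0.848]
 [ 0.006  0.848  0.529]
 [-1.    -0.     0.011]]
shift tool [ 3.5  1.  -0.6] world [-1.   0.5 -3.5] rot [-0.004  0.011  0.   ]
```

View pics/sc12.png

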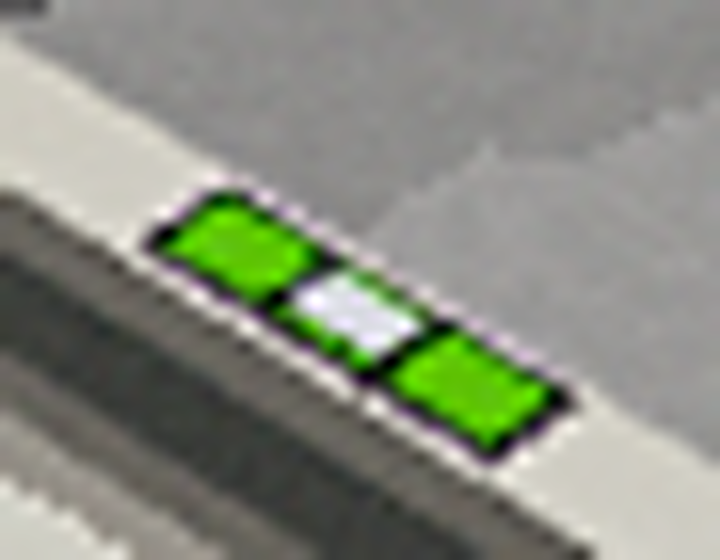

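```bash
python3 -m handwheel '-0.3 0 0 0 0 0 0;-0.2 0 0 0 0 0 0;-0.2 0 0 0 0 0 0;-0.2 -15 0 0 0 0 0;-0.2 -30 0 0 0 0 0;-0.2 -30 0 0 0 0 0;-0.2 -30 0 0 0 0 0;-0.2 -10 0 0 0 0 0';python3 - <<'E'
from h import *
goto([493,80,230],0.09)
E
```

```text
clock: 21.25
eef_pos: [564.3, -29.7, 219.5]
tool_rot: [0.17, 1.56, 0.731]
force: [0.1, -0.1, -0.1]
width: 34.1
t 21.25 p [564.3 -29.7 219.5] F [ 0.1 -0.1 -0.1] w 34.1 q [ 0.32  0.56 -0.47  1.78  0.31  0.87  0.26]
[[ 0.008 -0.532  0.846]
 [ 0.007  0.847  0.532]
 [-1.     0.002  0.011]]
shift tool [-10.3 130.8  -1.8] world [-71.3 109.7  10.5] rot [ 0.471  0.01  -0.004]
```

```bash
python3 -m handwheel '-1 -5 35 0 0 0 0;-1 -5 40 0 0 0 0;-1 -2 40 0 0 0 0;-1 0 10 0 0.13 0 0;-1 0 0 0 0.13 0 0;-1 0 0 0 0.13 0 0;-1 0 0 0 0.08 0.01 0;-1 0 0 0 0 0 0;-1 0 0 0 0 0 0';python3 - <<'E'
from h import *
goto([493,80,230],0.09)
p=camera_params('wrist')
i=get_image('wrist');cv2.imwrite('pics/w13.png',i)
q=proj('wrist',(491.5,146,116),p);print(q,p['eye'])
u,v=map(int,q);crop(0,u-45,v-50,u+45,v+50,6,'pics/w13b.png',i)
E
```

```text
clock: 22.15
eef_pos: [494.7, 80.0, 230.7]
tool_rot: [1.52, 1.565, 1.596]
force: [0.7, 0.2, 0.2]
width: 0.1
t 22.15 p [494.7  80.  230.7] F [0.7 0.2 0.2] w 0.1 q [ 0.04  0.45 -0.36  1.93  0.21  0.8  -0.35]
[[-0.    -0.076  0.997]
 [ 0.005  0.997  0.076]
 [-1.     0.005  0.   ]]
shift tool [ 0.7  0.1 -1.7] world [-1.7  0.  -0.7] rot [-0.014  0.    -0.005]
[260.52240143 117.62008063] [488.31214618 157.06376102 366.06758343]
```

View pics/w13b.png

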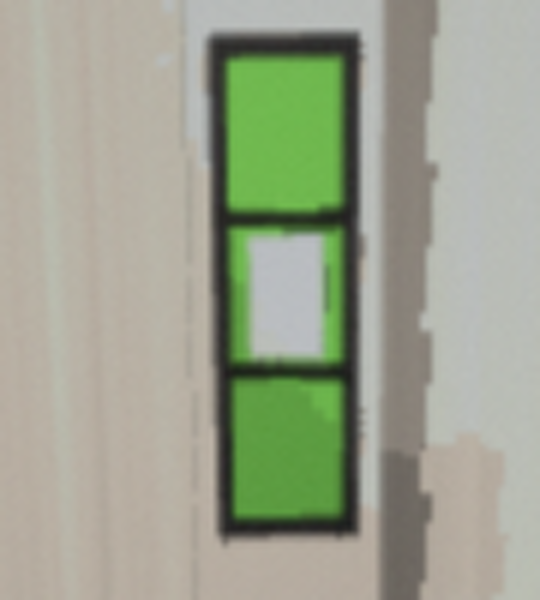

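Centred now: lines at crop y 217 and 370, bubble centre 295.5, so about 0.3 mm off. Next is the push with the jaws shut.

```bash
python3 -m handwheel '-1 20 35 -4 0 0 0;-1 20 31 -4 0 0 0;-1 20 0 0 0 0 0;-1 0 0 0 0 0 0;-1 0 0 0 0 0 0';python3 - <<'E'
from h import *
goto([491.5,146,130],0.09)
E
```

```text
clock: 22.7
eef_pos: [483.1, 146.2, 169.5]
tool_rot: [1.115, 1.564, 1.193]
force: [0.5, -0.0, -0.9]
width: -0.1
t 22.7 p [483.1 146.2 169.5] F [ 0.5 -0.  -0.9] w -0.1 q [-0.12  0.54 -0.33  1.99  0.27  0.65 -0.54]
[[ 0.003 -0.078  0.997]
 [ 0.007  0.997  0.078]
 [-1.     0.006  0.003]]
shift tool [39.5 -1.1  8.2] world [  8.4  -0.2 -39.5] rot [-0.012  0.003 -0.006]
```

```bash
python3 -m handwheel '-1 15 -1 8 -0.01 0 0;-1 15 0 0 0 0 0;-1 0 0 0 0 0 0;-1 0 0 0 0 0 0';python3 - <<'E'
from h import *
goto([491.5,146,125],0.09)
E
```

```text
clock: 23.1
eef_pos: [494.8, 143.8, 142.7]
tool_rot: [0.611, 1.559, 0.696]
force: [0.2, 0.6, 1.1]
width: -0.3
t 23.1 p [494.8 143.8 142.7] F [0.2 0.6 1.1] w -0.3 q [-0.13  0.59 -0.3   1.99  0.29  0.6  -0.54]
[[ 0.009 -0.085  0.996]
 [ 0.007  0.996  0.085]
 [-1.     0.007  0.009]]
shift tool [17.7  2.3 -3.2] world [ -3.3   2.2 -17.7] rot [-0.005  0.009 -0.007]
```

```bash
python3 -m handwheel '-1 10 2 -3 0 0.008 0;-1 0 0 0 0 0 0';python3 -m handwheel '-1 3 0 0 0 0 0;-1 0 0 0 0 0 0';python3 -m handwheel '-1 2 0 0 0 0 0'
```

```text
clock: 23.3
eef_pos: [492.6, 145.3, 133.9]
tool_rot: [1.079, 1.563, 1.163]
force: [-1.5, -0.4, 0.6]
width: -0.3
clock: 23.5
eef_pos: [492.8, 145.5, 131.2]
tool_rot: [1.0, 1.562, 1.084]
force: [-0.3, -1.3, -0.5]
width: -0.0
clock: 23.6
eef_pos: [493.1, 145.6, 129.4]
tool_rot: [0.938, 1.562, 1.022]
force: [0.5, 0.3, -0.8]
width: 0.1
```

```bash
python3 -m handwheel '-1 2 0 0 0 0 0';python3 -m handwheel '-1 2 0 0 0 0 0';python3 -m handwheel '-1 1 0 0 0 0 0'
```

```text
clock: 23.7
eef_pos: [493.1, 145.7, 127.3]
tool_rot: [0.931, 1.562, 1.015]
force: [0.1, -0.3, 0.4]
width: -0.2
clock: 23.8
eef_pos: [493.2, 145.7, 125.2]
tool_rot: [0.917, 1.561, 1.001]
force: [0.0, -0.2, 0.7]
width: 0.1
clock: 23.9
eef_pos: [493.1, 145.8, 124.0]
tool_rot: [0.937, 1.562, 1.022]
force: [-0.1, -0.3, -0.3]
width: 0.1
```

```bash
python3 -m handwheel '-1 1 0 0 0 0 0';python3 -m handwheel '-1 1 0 0 0 0 0'
```

```text
clock: 24.0
eef_pos: [493.1, 145.7, 122.9]
tool_rot: [0.939, 1.562, 1.023]
force: [-0.8, -1.2, 6.0]
width: -0.1
clock: 24.1
eef_pos: [493.2, 145.6, 122.6]
tool_rot: [0.878, 1.562, 0.962]
force: [-3.7, -2.1, 16.5]
width: -0.5
```

```bash
python3 - <<'E'
from h import *
for k in range(4):
    i=get_image('scene');s=ctrl.read_state();print(s['clock'],s['force'].round(1),s['eef_pos'].round(2))
crop(0,255,80,365,170,7,'pics/sc14.png',i)
E
```

```text
24.15 [-2.1 -1.5 11.8] [493.16 145.66 122.76]
24.2 [-0.9  0.1  9.5] [493.12 145.71 122.82]
24.25 [-2.8 -0.3  8.4] [493.15 145.68 122.82]
24.3 [-3.2 -1.7  9.8] [493.12 145.73 122.83]
```

View pics/sc14.png

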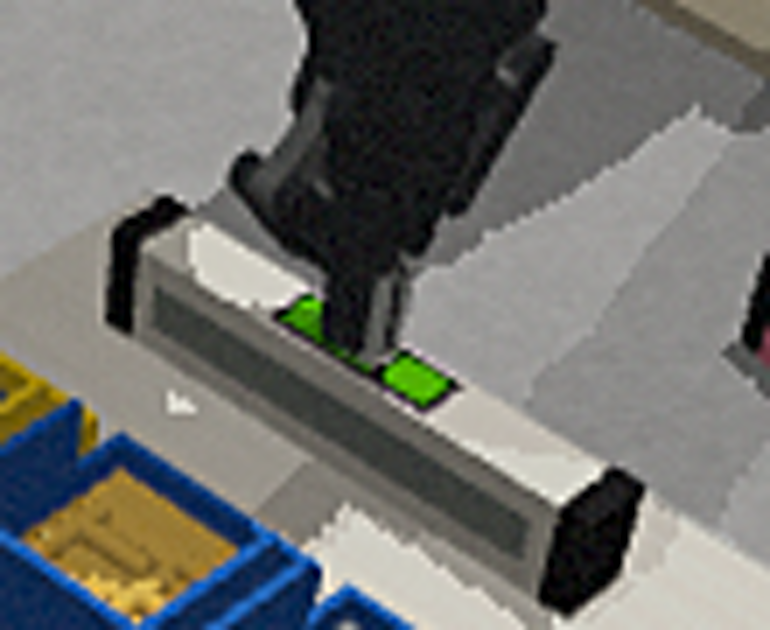

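```bash
python3 - <<'E'
from h import *
for k in range(12):
    i=get_image('side');s=ctrl.read_state()
    if k%3==2: print(s['clock'],s['force'].round(1),s['eef_pos'].round(2))
i=get_image('scene')
d=cv2.absdiff(i,cv2.imread('pics/scene0.png'));cv2.imwrite('pics/sc15.png',i)
E
```

```text
24.45 [-1.3 -1.8  9.2] [493.15 145.71 122.83]
24.6 [-1.6 -0.9 10. ] [493.14 145.7  122.83]
24.75 [-1.6 -0.8 10.2] [493.16 145.71 122.83]
24.9 [-2.6 -0.7  9.6] [493.16 145.67 122.82]
```

View pics/sc15.png

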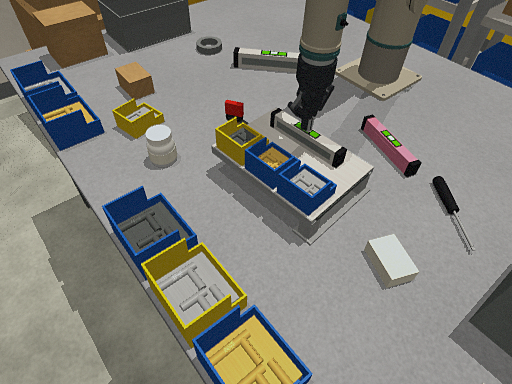

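The push is steady at about 10 N, and the bystanders are where they were. I hand in.

```bash
python3 - <<'E'
from h import *
ctrl.finish_job();st()
E
```

```text
the job is handed in; nothing more can be done
the job is handed in; nothing more can be done
```

The job is handed in at about 25 s of the 61 s. The smaller silver level stands on the clear front strip, the levelling foot is turned so the bubble is centred, and the shut fingers are pressing on the level's top. No verdict was reported.

- **Level:** I placed it about 4 mm across and 6 mm along from the strip middle and let it go. The bubble then sat about 16 mm towards the hinge end.
- **Knob:** I turned it clockwise in two goes, about 0.88 and then 0.27 rad. After the first go the oblique scene camera showed the bubble centred, but the view from straight above showed it 3.3 mm off. I trusted the straight-down view and made the second turn.
- **Bubble:** The last view from above, before pressing, showed it about 0.3 mm off centre with the level free. The fingers then covered the window, so I could not check it again while pressing.
- **Push:** It peaked at about 16 N on contact and held steady at 9 to 10 N for the last 0.7 s before hand-in.
- **Bystanders:** None looked moved in the last scene picture, judged by eye.

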